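Unclamp a sealed standards case and hold its lid ajar

ROBOT

A 6-joint arm with a two-finger parallel gripper is mounted at the origin on the work surface. World frame = base frame: x ahead of the robot, y to its left, z up, the work surface at z = 0. Lengths are in m, angles in degrees, forces in N, time in s.
With the tool pointing down it reaches from about 0.4 to 0.825 m from the base axis. Payload 7 kg.
Tool frame: the origin (TCP) lies at the very end of the fingers, on their centre line; the grasp point (between the pads) lies tcp_to_grasp behind it (tcp_to_grasp is the distance from the TCP to the grasp point, in m); x points along the fingers, y is the direction in which the jaws open and shut, and the axes are right-handed (so a half turn about x gives the same grasp; the last joint's range is limited). The gripper opens to 88 mm and grips with 3 to 60 N. Pads are 19 mm wide; open, the fingers measure 130 mm over their backs; the gripper's body (78 mm by 193 mm) begins 47 mm behind the grasp point.
Start: joints at [90.304, 20.546, 0.682, 0, -70.136, -16.507], TCP at [0.188, 0.648, 0.227] pointing down, gripper open.
Joint ranges: [-176.03, 176.03], [-82.01, 121.73], [-58.28, 71.71], [-173.87, 95.51], [-174.79, -0.11], [-173.66, 173.66]. Speed limits (degrees/s): [136.94, 136.94, 172.46, 180, 180, 180].

INTERFACE

Orientations are given as [roll, pitch, yaw] about the fixed x, y, z axes, in that order (R = Rz(yaw) Ry(pitch) Rx(roll)).
In Python, from plant import * gives the robot as it stands. The module is installed in compiled form; this text tells all that it offers.
- The arm moves only by the shell command python3 -m pendant 'ROWS'. ROWS is JSON, a list of rows, each an object with "claw": the finger opening in mm, from 0 to 87.6; "linear": the shift along the tool's x, y, z in mm, a list of three; "twist": the turn about the tool's x in rad. In form: [{"claw": claw, "linear": [tx, ty, tz], "twist": twist}, ...]. A call has exactly 10 rows; each row shifts and turns the commanded pose from where the row before left it, along the tool's axes as they then stand; what a row does not reach is not made up. A row lasts 1/12 s, in which the tool goes at most 41.7 mm and 7.16 degrees, less where a joint would pass 70% of its speed; a pose out of reach is approached as far as the arm can. A call with a gripper value outside its range is refused whole. The fingers move at their own pace and stop on an object; the grip force is fixed at half the most. Time passes only in rows, so rows that do not move let the fingers close, or fill a call up. It gives the time, the measured TCP pose, the force and the opening at its end, in the units of the state.
- get_obs(): the state, without advancing time (a new reading comes with each control period).
- snapshot(name): name is "scene" or "side" or "wrist"; returns (picture, depth): 420x560x3 uint8, red, green, blue; 420x560 float32, m along the optical axis (not along the pixel's ray), 0 where there is no reading.
- camera_params(name): a dict with "fx", "fy", "cx", "cy" (pixels), "rvec" (rotation vector, rad) and "tvec" (3), from world to camera coordinates, as OpenCV has them. Camera axes: x right, y down, z forward; pixel columns grow to the right and rows downward; lengths in m; the calibration is good to about 2 mm. The wrist camera is an equidistant fisheye: a pixel r from the principal point sees the ray r / f radians off the axis. A picture is of the moment at which its call begins: read the wrist's pose just before it. camera_params takes no time and is no camera call; for the wrist camera it gives the pose at the moment of the call.
- close_job(): hands the job in, once; it reports no verdict.
Trained networks look in the newest picture that a camera, given by its name, has taken for a name from the list of things; names that differ only in an ending like _2 or _b are one class to them, and where a whole thing is asked for, a point or a joint stands for the part that bears it (a point fixed in the world has none). Each returns a list of dicts, best first, with "confidence" (0 to 1); they miss things now and then, are a little off and sometimes report something else, mostly with a low value. They report only what shows in the picture. A call takes as long as a camera call.
- boxes_of(camera, target): "xy" ([column, row] in pixels, amid what is visible of it).
The state is a dict: "clock": time; "joint_pos": joint angles; "qvel": joint speeds; "tau": joint torques, N m; "tool_pos": TCP position; "orientation": TCP orientation; "force": force on the tool from outside, world axes, zero at the start; "moment": the same for the moment, N m; "opening": finger opening in m.
Only numpy, scipy, OpenCV 4.12 (cv2) and the standard library are available. Lean on these libraries where they do the work, as an engineer would, in place of code of your own. Each camera call takes 0.05 s, during which the arm holds its last target. There are 200 camera calls.

TASK

Wind the hand crank beside the storage case counter-clockwise (seen from above), about two full turns, until the hold-down bar is drawn fully back off the lid. Then take the lid by its bar handle, break it free of its sticky gasket without letting it fly open, and hold it just ajar so the case can breathe, with its front edge about 15 mm above closed. Finish while still holding the lid there by hand; nothing else may prop it, and leave the instruments nearby where they stand.

Things in the scene. Friction and masses are not known exactly. Their poses are not given: they have to be found in the camera images.
- case: fixed teal storage case for an angle standard, 220 (x, front to back) x 180 (y) x 85 mm high, open top closed by a gasketed lid; its origin is the centre of the underside on the table, own -x is the front (towards the robot), own y to its left. On its right (own -y) stands its grey clamp unit, 90 x 70 mm, 125 mm high, centred 155 mm from the case centre: the crank is on top and a steel hold-down bar comes out towards the lid
- crank (a joint): crank angle in rad, 0 to 13.2, grows counter-clockwise seen from above, turning about the vertical; somewhere from 0 to 1.2 at the start; at 0 the crank arm points to the case's own -x. Each turn draws the hold-down bar back 16 mm; it is fully back at the stop (13.2) and clear of the lid from about 11. It takes 2 to 3 N at the grip and stays where it is left
- crank_axis (a point): point on the vertical crank axis at the top of the clamp unit, 125 mm above the table, fixed to the case
- crank_grip (a point): middle of the upright cylindrical crank grip, 19 mm diameter, 45 mm tall (it ends 17 mm above this point, which is 180 mm above the table), 45 mm from the crank axis; the grip spins freely on its pin, so a hand holding it need not turn. The crank arm lies 28 mm below this point
- clamp_tip (a point): top of the free end of the steel hold-down bar (24 mm wide, 12 mm thick); it slides along the case's own y, reaching up to 28 mm over the lid's right edge at the start, and blocks the lid until it is drawn off
- lid (a joint): lid angle in rad, 0 closed, grows as the front edge rises, 0.25 is the stop. The front edge is 228 mm from the hinge, so it rises 15 mm at 0.066 rad
- lid_bar (a point): middle of the lid's bar handle: a round horizontal bar, 14 mm diameter, along the case's own y, 72 mm long between its two posts, 38 mm above the lid's top face (138 mm above the table when closed), 188 mm in front of the hinge. Lifting here takes 12 to 23 N to break the gasket free (it starts to move within 0.01 rad); the gasket's pull then falls off steadily and is gone at 0.06 rad, leaving the lid's weight of 3 to 4 N. Let go, the lid falls shut
- lid_hinge (a point): middle of the lid's hinge axis at the case's far edge, 90 mm above the table; the axis lies along the case's own y
- ring_gauge: bystander: steel ring, 72 mm outside, 28 mm tall, standing on the table; origin at the centre of its underside
- gauge_box: bystander: closed wooden box, 90 x 130 x 39 mm; origin at the centre of its underside
- dial_stand: bystander: blue block of 50 mm with a 5 mm radius upright rod and a dial, 140 mm tall; origin at the centre of its underside

How it is judged:
By the outcome, as a careful person would: the job done as asked, in the order asked, and still so for the second after the job is handed in, while the arm keeps its last pose, push and grip.
It also fails if it takes over 64 s, if anything falls off the work surface, if the arm or the gripper's body presses on something with over 40 N, if the wrist force passes 120 N, or if a joint passes its speed limit or range.

## Working session

There is one attempt and no reset: what is moved stays moved. The work goes in short steps, Python scripts to look and compute and a shell command to move; the robot and the scene stay as the last step left them, time stands still between calls to the robot, and variables do not carry over. Pictures are saved under pics/ and viewed, about 8 in all and at most 12, crops included, and the job is handed in when it is done.

```bash
mkdir -p pics; cat > h.py <<'E'
from plant import *
import numpy as np, cv2
from scipy.spatial.transform import Rotation as R
def px2w(cam,d,u,v,win=2):
    p=camera_params(cam); r=Rot=cv2.Rodrigues(np.array(p['rvec'],float))[0]
    u0,v0=int(round(u)),int(round(v)); w=d[max(0,v0-win):v0+win+1,max(0,u0-win):u0+win+1]; z=np.median(w[w>0])
    c=np.array([(u-p['cx'])/p['fx']*z,(v-p['cy'])/p['fy']*z,z])
    return r.T@(c-np.array(p['tvec']).ravel())
E
python3 - <<'E'
from h import *
o=get_obs(); print({k:np.round(v,3).tolist() for k,v in o.items()})
for c in ("scene","side"):
    im,d=snapshot(c); cv2.imwrite(f'pics/{c}0.png',im[:,:,::-1]); np.save(f'{c}0.npy',d)
    p=camera_params(c); print(c,{k:np.round(v,3).tolist() for k,v in p.items()})
    for t in ["case","crank_axis","crank_grip","clamp_tip","lid_bar","lid_hinge","ring_gauge","gauge_box","dial_stand"]:
        for b in boxes_of(c,t)[:2]:
            print(t,round(b['confidence'],2),np.round(b['xy']),np.round(px2w(c,d,*b['xy']),3))
E
```

```text
{'clock': 0.0, 'joint_pos': [90.304, 20.591, 0.633, -0.02, -70.136, -16.507], 'qvel': [0.046, 0.045, -0.107, -0.049, 0.006, 0.04], 'tau': [0.0, -58.272, 29.306, 6.997, 0.007, -0.0], 'tool_pos': [0.188, 0.648, 0.226], 'orientation': [95.209, 89.904, -101.001], 'force': [0.373, 1.006, 0.518], 'moment': [-0.001, -0.02, 0.014], 'opening': 0.088}
scene {'fx': 446.059, 'fy': 446.059, 'cx': 285.138, 'cy': 209.898, 'rvec': [1.009, 2.45, -0.997], 'tvec': [0.336, -0.274, 1.33]}
case 0.8 [288. 196.] [0.551 0.079 0.098]
case 0.58 [270. 124.] [ 0.449 -0.081  0.15 ]
crank_axis 0.91 [284. 198.] [0.561 0.079 0.097]
crank_grip 0.74 [275. 123.] [ 0.438 -0.077  0.149]
clamp_tip 0.54 [275. 158.] [ 0.496 -0.016  0.113]
clamp_tip 0.16 [298. 193.] [0.529 0.088 0.098]
lid_bar 0.7 [297. 192.] [0.529 0.084 0.098]
lid_hinge 0.65 [286. 196.] [0.555 0.077 0.097]
ring_gauge 0.68 [382. 268.] [0.499 0.303 0.008]
ring_gauge 0.65 [310. 296.] [0.67  0.257 0.038]
gauge_box 0.56 [310. 299.] [0.675 0.262 0.039]
dial_stand 0.34 [285. 196.] [0.555 0.076 0.097]
side {'fx': 536.553, 'fy': 536.553, 'cx': 278.708, 'cy': 210.022, 'rvec': [2.086, -0.787, 0.424], 'tvec': [-0.372, 0.391, 0.866]}
case 0.57 [277. 278.] [ 0.422 -0.078  0.179]
crank_axis 0.89 [274. 278.] [ 0.474 -0.012  0.101]
crank_grip 0.73 [286. 282.] [ 0.43  -0.093  0.176]
clamp_tip 0.62 [276. 266.] [0.491 0.001 0.114]
lid_bar 0.8 [258. 252.] [0.504 0.072 0.098]
ring_gauge 0.98 [197. 224.] [0.521 0.332 0.011]
gauge_box 0.55 [258. 206.] [0.665 0.265 0.038]
dial_stand 0.61 [374. 296.] [ 0.628 -0.146  0.05 ]
dial_stand 0.27 [286. 281.] [ 0.429 -0.093  0.178]
```

View pics/scene0.png

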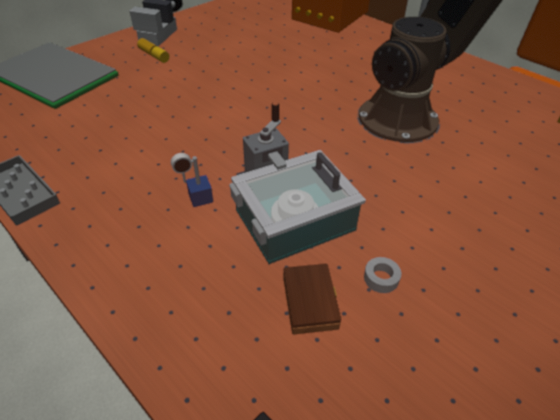

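View pics/side0.png

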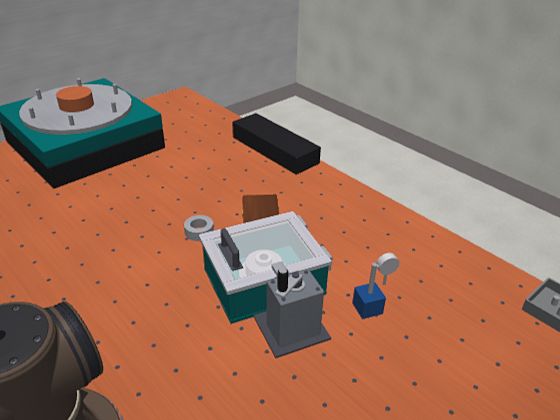

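The scene picture shows the case with its lid bar at about (328,172), the crank grip at (276,110), the clamp bar at (277,159), and the dial stand at (198,188). In the side picture the bar is at (231,248) and the grip at (283,279).

```bash
cat >> h.py <<'E'
def cloud(cam,d):
    p=camera_params(cam); r=cv2.Rodrigues(np.array(p['rvec'],float))[0]
    v,u=np.nonzero(d>0); z=d[v,u]
    c=np.stack([(u-p['cx'])/p['fx']*z,(v-p['cy'])/p['fy']*z,z],1)
    return (c-np.array(p['tvec']).ravel())@r,u,v
E
python3 - <<'E'
from h import *
for c in ("scene","side"):
    P,u,v=cloud(c,np.load(c+'0.npy'))
    near=(abs(P[:,0]-.53)<.2)&(abs(P[:,1]-.04)<.22)
    m=near&(P[:,2]>.093)&(P[:,2]<.106)&(P[:,1]>-.05)
    rc=cv2.minAreaRect(P[m][:,:2].astype(np.float32)); print(c,'lid',rc,np.median(P[m][:,2]))
    for n,a,b in (('top',.121,.129),('grip',.155,.21),('hi',.108,.15)):
        m=near&(P[:,2]>a)&(P[:,2]<b)
        Q=P[m]; 
        if n=='hi':
            Q=Q[(Q[:,1]>.02)]
        print(n,len(Q),np.round(Q.mean(0),3),np.round(Q.min(0),3),np.round(Q.max(0),3))
        if len(Q)>3:print(cv2.minAreaRect(Q[:,:2].astype(np.float32)))
E
```

```text
scene lid ((0.5205409526824951, 0.06136447936296463), (0.2202707976102829, 0.24147628247737885), 71.63919067382812) 0.09804275090900047
top 722 [ 0.501 -0.065  0.125] [ 0.423 -0.158  0.121] [0.682 0.14  0.129]
((0.5074933171272278, -0.05486556887626648), (0.17001715302467346, 0.3671153783798218), 37.49971389770508)
grip 136 [ 0.436 -0.078  0.176] [ 0.423 -0.09   0.155] [ 0.48  -0.066  0.199]
((0.4516090750694275, -0.07268350571393967), (0.05585553124547005, 0.017573675140738487), 23.670209884643555)
hi 317 [0.455 0.104 0.135] [0.436 0.059 0.109] [0.469 0.141 0.147]
((0.45101431012153625, 0.09991186857223511), (0.08471254259347916, 0.01530891377478838), 73.28600311279297)
side lid ((0.5162779092788696, 0.05028316378593445), (0.24058113992214203, 0.23863570392131805), 72.02906036376953) 0.09821956809882845
top 930 [ 0.487 -0.084  0.125] [ 0.419 -0.159  0.121] [0.675 0.132 0.129]
((0.499319851398468, -0.06303611397743225), (0.16379231214523315, 0.3648708164691925), 37.46369934082031)
grip 215 [ 0.426 -0.089  0.177] [ 0.418 -0.096  0.155] [ 0.477 -0.07   0.2  ]
((0.4469020664691925, -0.07895161211490631), (0.060420889407396317, 0.018735945224761963), 19.636295318603516)
hi 309 [0.444 0.089 0.135] [0.429 0.054 0.109] [0.465 0.135 0.148]
((0.44771018624305725, 0.09456346929073334), (0.08461818099021912, 0.015009954571723938), 71.91255187988281)
```

```bash
cat >> h.py <<'E'
def T():
    o=get_obs(); return np.array(o['tool_pos']),R.from_euler('xyz',o['orientation'],degrees=True).as_matrix(),o
E
python3 - <<'E'
from h import *
import plant
print([n for n in dir(plant) if n[0]!='_'])
try: print(tcp_to_grasp)
except Exception as e: print(e)
p,M,o=T(); print(np.round(M,3)); print(camera_params('wrist'))
yaw=np.degrees(np.arctan2(M[1,1],M[0,1])); print('jaw dir',yaw)
t=np.array([.431,-.083,.28]); print('to above crank, tool mm',M.T@(t-p)*1000)
E
```

```text
['PlanningError', 'boxes_of', 'camera_params', 'close_job', 'get_obs', 'snapshot', 'tcp_to_grasp']
0.0188
[[-0.    -0.279 -0.96 ]
 [-0.    -0.96   0.279]
 [-1.     0.     0.   ]]
{'fx': 325.19226210127806, 'fy': 325.19226210127806, 'cx': 278.61080400234755, 'cy': 208.2105742494788, 'rvec': array([-1.78906982,  2.3808206 ,  0.297359  ]), 'tvec': array([ 0.67491509, -0.02986134,  0.38910393])}
jaw dir -106.20534637079987
to above crank, tool mm [ -53.42663765  634.3944044  -437.04367202]
```

```bash
python3 -m pendant '[{"claw":87,"linear":[-8,20,-34],"twist":0},{"claw":87,"linear":[-8,20,-34],"twist":0},{"claw":87,"linear":[-8,20,-34],"twist":0},{"claw":87,"linear":[-8,20,-34],"twist":0},{"claw":87,"linear":[-8,20,-34],"twist":0},{"claw":87,"linear":[-8,20,-34],"twist":0},{"claw":87,"linear":[-8,20,-34],"twist":0},{"claw":87,"linear":[-8,20,-34],"twist":0},{"claw":87,"linear":[-8,20,-34],"twist":0},{"claw":87,"linear":[-8,20,-34],"twist":0}]'
python3 -m pendant '[{"claw":87,"linear":[0,0,0],"twist":0.1},{"claw":87,"linear":[0,0,0],"twist":0.1},{"claw":87,"linear":[0,0,0],"twist":0.1},{"claw":87,"linear":[0,0,0],"twist":0.1},{"claw":87,"linear":[0,0,0],"twist":0.1},{"claw":87,"linear":[0,0,0],"twist":0.1},{"claw":87,"linear":[0,0,0],"twist":0.1},{"claw":87,"linear":[0,0,0],"twist":0.1},{"claw":87,"linear":[0,0,0],"twist":0.1},{"claw":87,"linear":[0,0,0],"twist":0.1}]'
python3 -m pendant '[{"claw":87,"linear":[0,0,0],"twist":0.1},{"claw":87,"linear":[0,0,0],"twist":0.1},{"claw":87,"linear":[0,0,0],"twist":0.1},{"claw":87,"linear":[0,0,0],"twist":0.1},{"claw":87,"linear":[0,0,0],"twist":0.1},{"claw":87,"linear":[0,0,0],"twist":0.1},{"claw":87,"linear":[0,0,0],"twist":0},{"claw":87,"linear":[0,-10,-30],"twist":0},{"claw":87,"linear":[0,-10,-30],"twist":0},{"claw":87,"linear":[0,-10,-30],"twist":0}]'
```

```text
clock: 1.83
tool_pos: [0.46, 0.3596, 0.3074]
orientation: [-110.1, 90.0, 53.7]
force: [1.3, 0.4, -0.6]
opening: 0.0869
clock: 2.67
tool_pos: [0.459, 0.3612, 0.3066]
orientation: [-43.7, 90.0, 62.5]
force: [-0.7, -0.1, 0.5]
opening: 0.0867
clock: 3.5
tool_pos: [0.4597, 0.2656, 0.3063]
orientation: [165.7, 90.0, -121.9]
force: [0.9, -0.5, -1.1]
opening: 0.0869
```

```bash
python3 -m pendant '[{"claw":87,"linear":[-2,-8,-28],"twist":0},{"claw":87,"linear":[-2,-8,-28],"twist":0},{"claw":87,"linear":[-2,-8,-28],"twist":0},{"claw":87,"linear":[-2,-8,-28],"twist":0},{"claw":87,"linear":[-2,-8,-28],"twist":0},{"claw":87,"linear":[-2,-8,-28],"twist":0},{"claw":87,"linear":[-2,-8,-28],"twist":0},{"claw":87,"linear":[-2,-8,-28],"twist":0},{"claw":87,"linear":[-2,-8,-28],"twist":0},{"claw":87,"linear":[0,0,0],"twist":0}]'
python3 - <<'E'
from h import *
p,M,o=T(); print(p,np.round(M,3),np.round(o['joint_pos'],1)); cp=camera_params('wrist')
im,d=snapshot('wrist'); cv2.imwrite('pics/w1.png',im[:,:,::-1]); np.save('w1.npy',d)
r=cv2.Rodrigues(np.array(cp['rvec']))[0]; t=np.array(cp['tvec']).ravel(); print('cam',-r.T@t)
v,u=np.nonzero(d>0); z=d[v,u]; du=u-cp['cx']; dv=v-cp['cy']; rr=np.hypot(du,dv)+1e-9; th=rr/cp['fx']
k=np.tan(th)/rr*z; P=(np.stack([du*k,dv*k,z],1)-t)@r
np.savez('w1.npz',P=P,u=u,v=v)
near=(abs(P[:,0]-.5)<.2)&(abs(P[:,1])<.2)
for n,a,b in (('lid',.094,.106),('griptop',.192,.205),('grip',.16,.205),('bartop',.14,.15),('unit',.122,.13),('mid',.13,.155)):
    Q=P[near&(P[:,2]>a)&(P[:,2]<b)]
    if len(Q)>5: print(n,len(Q),np.round(Q.mean(0),4),np.round(Q.min(0),3),np.round(Q.max(0),3),cv2.minAreaRect(Q[:,:2].astype(np.float32)))
for tt in ("crank_axis","crank_grip","clamp_tip","lid_bar","lid_hinge"):
    for b in boxes_of('wrist',tt)[:1]:
        i=np.argmin((u-b['xy'][0])**2+(v-b['xy'][1])**2); print(tt,round(b['confidence'],2),np.round(b['xy']),np.round(P[i],3))
E
```

```text
clock: 4.33
tool_pos: [0.4506, 0.001, 0.3254]
orientation: [-84.2, 89.9, -12.0]
force: [-0.9, -0.3, 0.0]
opening: 0.0871
[0.45063551 0.0010371  0.3254152 ] [[ 0.001 -0.952  0.306]
 [-0.     0.306  0.952]
 [-1.    -0.001  0.   ]] [ 25.4  -4.4 -16.3   0.  -78.1 -43.2]
cam [ 0.43031421 -0.06192494  0.48355283]
lid 16279 [0.5095 0.0565 0.0985] [ 0.384 -0.15   0.094] [0.655 0.195 0.106] ((0.5483646988868713, 0.025377273559570312), (0.2680608928203583, 0.31216830015182495), 71.9829330444336)
griptop 156 [ 0.4296 -0.0839  0.1953] [ 0.42  -0.094  0.192] [ 0.439 -0.075  0.198] ((0.42955517768859863, -0.08452483266592026), (0.018413040786981583, 0.01796891912817955), 58.13679122924805)
grip 172 [ 0.4295 -0.0832  0.1936] [ 0.42  -0.094  0.16 ] [ 0.439 -0.075  0.198] ((0.4295467734336853, -0.08442775905132294), (0.018680110573768616, 0.01798461377620697), 59.388851165771484)
bartop 1043 [ 0.4608 -0.0208  0.1463] [ 0.417 -0.151  0.14 ] [0.666 0.136 0.15 ] ((0.4975424110889435, -0.052238643169403076), (0.16889619827270508, 0.35076403617858887), 36.103641510009766)
unit 3881 [ 0.4825 -0.0711  0.1252] [ 0.426 -0.151  0.122] [0.655 0.13  0.13 ] ((0.5002412796020508, -0.05327446758747101), (0.15636436641216278, 0.33789896965026855), 34.95125198364258)
mid 1941 [ 0.4853 -0.0515  0.1458] [ 0.417 -0.156  0.13 ] [0.675 0.136 0.155] ((0.5023657083511353, -0.05616846680641174), (0.17147618532180786, 0.36024153232574463), 37.04408645629883)
crank_axis 0.63 [252. 203.] [0.49  0.016 0.097]
crank_grip 0.81 [254. 118.] [ 0.452 -0.079  0.151]
clamp_tip 0.85 [244. 186.] [ 0.49  -0.01   0.113]
lid_bar 0.64 [255. 229.] [0.498 0.048 0.097]
lid_hinge 0.59 [248. 206.] [0.496 0.018 0.096]
```

View pics/w1.png

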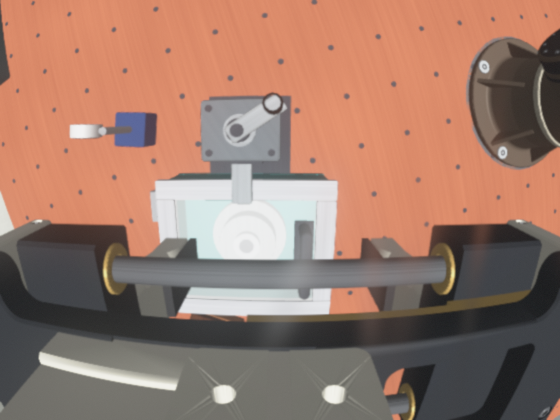

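```bash
python3 - <<'E'
from h import *
f=np.load('w1.npz'); P=f['P']
def rep(n,m):
    Q=P[m]; print(n,len(Q),np.round(Q.mean(0),4),cv2.minAreaRect(Q[:,:2].astype(np.float32)))
xy=P[:,:2]; z=P[:,2]
c=np.hypot(xy[:,0]-.475,xy[:,1]+.074)
rep('unit',(c<.07)&(z>.121)&(z<.129))
rep('hub/arm',(c<.07)&(z>.135)&(z<.158))
rep('hubonly',(c<.02)&(z>.132))
rep('handle',(z>.141)&(z<.15)&(xy[:,1]>.04)&(xy[:,0]<.5))
rep('lid',(z>.093)&(z<.103)&(xy[:,1]>-.03)&(xy[:,0]>.4)&(xy[:,1]<.16))
E
```

```text
unit 3692 [ 0.4775 -0.0697  0.1249] ((0.47355109453201294, -0.07157868146896362), (0.07348556816577911, 0.08972583711147308), 72.26822662353516)
hub/arm 1166 [ 0.4543 -0.0776  0.15  ] ((0.45210540294647217, -0.07925662398338318), (0.06793443113565445, 0.024812648072838783), 18.217283248901367)
hubonly 573 [ 0.4696 -0.0732  0.1503] ((0.4700109660625458, -0.07264091074466705), (0.0301200021058321, 0.02443206124007702), 6.551440238952637)
handle 354 [0.4454 0.086  0.1437] ((0.2684398889541626, 0.054329629987478256), (0.42110979557037354, 0.07124905288219452), 13.29786491394043)
lid 14364 [0.5119 0.0523 0.0983] ((0.5179066061973572, 0.06972704827785492), (0.19232439994812012, 0.23248466849327087), 81.83916473388672)
```

```bash
python3 -m pendant '[{"claw":87,"linear":[10,-2,-29.3],"twist":0},{"claw":87,"linear":[10,-2,-29.3],"twist":0},{"claw":87,"linear":[10,-2,-29.3],"twist":0},{"claw":87,"linear":[20,0,0],"twist":0},{"claw":87,"linear":[20,0,0],"twist":0},{"claw":87,"linear":[20,0,0],"twist":0},{"claw":87,"linear":[20,0,0],"twist":0},{"claw":87,"linear":[20,0,0],"twist":0},{"claw":87,"linear":[20,0,0],"twist":0},{"claw":87,"linear":[10,0,0],"twist":0}]'
python3 -m pendant '[{"claw":10,"linear":[0,0,0],"twist":0},{"claw":10,"linear":[0,0,0],"twist":0},{"claw":10,"linear":[0,0,0],"twist":0},{"claw":10,"linear":[0,0,0],"twist":0},{"claw":10,"linear":[0,0,0],"twist":0},{"claw":10,"linear":[0,0,0],"twist":0},{"claw":10,"linear":[0,0,0],"twist":0},{"claw":10,"linear":[0,0,0],"twist":0},{"claw":10,"linear":[0,0,0],"twist":0},{"claw":10,"linear":[0,0,0],"twist":0}]'
python3 - <<'E'
import numpy as np
# tool rows for circle, phi world deg; axis est
phi0=195.6; s=15
y=np.array([-.952,.306]); z=np.array([.306,.952])
for i in range(24):
    a,b=np.radians([phi0+s*i,phi0+s*(i+1)]); d=45*np.array([np.cos(b)-np.cos(a),np.sin(b)-np.sin(a)])
    print(i,round(d@y,1),round(d@z,1))
E
```

```text
clock: 5.47
tool_pos: [0.4289, -0.0804, 0.1622]
orientation: [111.7, 89.8, -176.1]
force: [0.8, -0.1, 0.2]
opening: 0.0874
clock: 6.3
tool_pos: [0.4298, -0.0811, 0.1646]
orientation: [-78.3, 90.0, -6.2]
force: [-0.5, 0.1, 0.7]
opening: 0.0259
0 -7.7 -8.9
1 -9.7 -6.6
2 -11.1 -3.8
3 -11.7 -0.8
4 -11.5 2.2
5 -10.6 5.1
6 -8.9 7.7
7 -6.6 9.7
8 -3.8 11.1
9 -0.8 11.7
10 2.2 11.5
11 5.1 10.6
12 7.7 8.9
13 9.7 6.6
14 11.1 3.8
15 11.7 0.8
16 11.5 -2.2
17 10.6 -5.1
18 8.9 -7.7
19 6.6 -9.7
20 3.8 -11.1
21 0.8 -11.7
22 -2.2 -11.5
23 -5.1 -10.6
```

```bash
python3 -m pendant '[{"claw":10,"linear":[0,-1,-3.2],"twist":0},{"claw":10,"linear":[0,0,0],"twist":0},{"claw":10,"linear":[0,0,0],"twist":0},{"claw":10,"linear":[0,0,0],"twist":0},{"claw":10,"linear":[0,0,0],"twist":0},{"claw":10,"linear":[0,0,0],"twist":0},{"claw":10,"linear":[-7.7,-8.9,0],"twist":0},{"claw":10,"linear":[0,0,0],"twist":0},{"claw":10,"linear":[0,0,0],"twist":0},{"claw":10,"linear":[0,0,0],"twist":0}]'
```

```text
clock: 7.13
tool_pos: [0.431, -0.0874, 0.167]
orientation: [105.4, 89.1, 177.4]
force: [-8.7, -0.3, -20.9]
opening: 0.0179
```

I put the last offset into the wrong slots (x and y instead of y and z), which pulled up slightly at 21 N. I'll undo that and go on with the first turn.

```bash
python3 -m pendant '[{"claw":10,"linear":[7.7,8.9,0],"twist":0},{"claw":10,"linear":[0,0,0],"twist":0},{"claw":10,"linear":[0,0,0],"twist":0},{"claw":10,"linear":[0,-7.7,-8.9],"twist":0},{"claw":10,"linear":[0,-9.7,-6.6],"twist":0},{"claw":10,"linear":[0,-11.1,-3.8],"twist":0},{"claw":10,"linear":[0,-11.7,-0.8],"twist":0},{"claw":10,"linear":[0,0,0],"twist":0},{"claw":10,"linear":[0,0,0],"twist":0},{"claw":10,"linear":[0,0,0],"twist":0}]'
python3 - <<'E'
from h import *
p,M,o=T(); c=np.array([.4728,-.0724]); g=p[:2]; d=g-c; print(np.hypot(*d),np.degrees(np.arctan2(d[1],d[0]))%360, np.round(M[:,1:],3).tolist(),o['force'],o['opening'])
E
```

```text
clock: 7.97
tool_pos: [0.4642, -0.1161, 0.1658]
orientation: [-79.7, 89.8, -7.6]
force: [2.3, -2.4, 5.0]
opening: 0.0183
0.0445235101731141 258.8602964424482 [[-0.952, 0.306], [0.306, 0.952], [-0.004, 0.001]] [ 2.3317136  -2.43838708  4.95585399] 0.018305428363592398
```

```bash
python3 -m pendant '[{"claw":10,"linear":[0,-11.5,2.2],"twist":0},{"claw":10,"linear":[0,-10.6,5.1],"twist":0},{"claw":10,"linear":[0,-8.9,7.7],"twist":0},{"claw":10,"linear":[0,-6.6,9.7],"twist":0},{"claw":10,"linear":[0,-3.8,11.1],"twist":0},{"claw":10,"linear":[0,-0.8,11.7],"twist":0},{"claw":10,"linear":[0,2.2,11.5],"twist":0},{"claw":10,"linear":[0,5.1,10.6],"twist":0},{"claw":10,"linear":[0,7.7,8.9],"twist":0},{"claw":10,"linear":[0,9.7,6.6],"twist":0}]'
python3 - <<'E'
from h import *
p,M,o=T(); c=np.array([.4728,-.0724]); g=p[:2]; d=g-c; print(np.hypot(*d),np.degrees(np.arctan2(d[1],d[0]))%360, o['force'],o['opening'])
E
```

```text
clock: 8.8
tool_pos: [0.5055, -0.0405, 0.1656]
orientation: [-126.4, 89.9, -54.3]
force: [-2.2, -8.2, 8.1]
opening: 0.018
0.04567550076082721 44.234810831514444 [-2.17007256 -8.23570038  8.13167613] 0.01798319348359938
```

```bash
python3 -m pendant '[{"claw":10,"linear":[0,11.1,3.8],"twist":0},{"claw":10,"linear":[0,11.7,0.8],"twist":0},{"claw":10,"linear":[0,11.5,-2.2],"twist":0},{"claw":10,"linear":[0,10.6,-5.1],"twist":0},{"claw":10,"linear":[0,8.9,-7.7],"twist":0},{"claw":10,"linear":[0,6.6,-9.7],"twist":0},{"claw":10,"linear":[0,3.8,-11.1],"twist":0},{"claw":10,"linear":[0,0.8,-11.7],"twist":0},{"claw":10,"linear":[0,-2.2,-11.5],"twist":0},{"claw":10,"linear":[0,-5.1,-10.6],"twist":0}]'
python3 - <<'E'
from h import *
p,M,o=T(); c=np.array([.4728,-.0724]); g=p[:2]; d=g-c; print(np.hypot(*d),np.degrees(np.arctan2(d[1],d[0]))%360, o['force'],o['opening'])
E
```

```text
clock: 9.63
tool_pos: [0.4294, -0.0842, 0.1656]
orientation: [-29.5, 89.9, 42.7]
force: [-1.8, 3.8, 11.0]
opening: 0.0184
0.04497440818400991 195.18370232143158 [-1.80380095  3.83034013 10.95693744] 0.01839647648826234
```

```bash
python3 -m pendant '[{"claw":10,"linear":[-1.5,-7.7,-8.9],"twist":0},{"claw":10,"linear":[0,-9.7,-6.6],"twist":0},{"claw":10,"linear":[0,-11.1,-3.8],"twist":0},{"claw":10,"linear":[0,-11.7,-0.8],"twist":0},{"claw":10,"linear":[0,-11.5,2.2],"twist":0},{"claw":10,"linear":[0,-10.6,5.1],"twist":0},{"claw":10,"linear":[0,-8.9,7.7],"twist":0},{"claw":10,"linear":[0,-6.6,9.7],"twist":0},{"claw":10,"linear":[0,-3.8,11.1],"twist":0},{"claw":10,"linear":[0,-0.8,11.7],"twist":0}]'
python3 -m pendant '[{"claw":10,"linear":[0,2.2,11.5],"twist":0},{"claw":10,"linear":[0,5.1,10.6],"twist":0},{"claw":10,"linear":[0,7.7,8.9],"twist":0},{"claw":10,"linear":[0,9.7,6.6],"twist":0},{"claw":10,"linear":[0,11.1,3.8],"twist":0},{"claw":10,"linear":[0,11.7,0.8],"twist":0},{"claw":10,"linear":[0,11.5,-2.2],"twist":0},{"claw":10,"linear":[0,10.6,-5.1],"twist":0},{"claw":10,"linear":[0,8.9,-7.7],"twist":0},{"claw":10,"linear":[0,6.6,-9.7],"twist":0}]'
python3 -m pendant '[{"claw":10,"linear":[0,3.8,-11.1],"twist":0},{"claw":10,"linear":[0,0.8,-11.7],"twist":0},{"claw":10,"linear":[0,-2.2,-11.5],"twist":0},{"claw":10,"linear":[0,-4.1,-8.6],"twist":0},{"claw":10,"linear":[0,-1,-2],"twist":0},{"claw":10,"linear":[0,0,0],"twist":0},{"claw":10,"linear":[0,-1,-1.5],"twist":0},{"claw":10,"linear":[0,-1,-1.5],"twist":0},{"claw":10,"linear":[0,0,0],"twist":0},{"claw":10,"linear":[0,0,0],"twist":0}]'
python3 - <<'E'
from h import *
p,M,o=T(); c=np.array([.4728,-.0724]); g=p[:2]; d=g-c; print(np.hypot(*d),np.degrees(np.arctan2(d[1],d[0]))%360, o['force'],o['opening'])
E
```

```text
clock: 10.47
tool_pos: [0.5163, -0.0843, 0.1658]
orientation: [134.4, 89.8, -153.5]
force: [-5.7, -2.0, 5.5]
opening: 0.0184
clock: 11.3
tool_pos: [0.4409, -0.0399, 0.1659]
orientation: [-45.6, 89.8, 26.6]
force: [9.5, -6.1, -10.0]
opening: 0.018
clock: 12.13
tool_pos: [0.4301, -0.0864, 0.1658]
orientation: [46.4, 89.8, 118.5]
force: [-5.0, 11.6, 3.2]
opening: 0.018
0.04488437440195274 198.1509071706024 [-4.97659971 11.55915816  3.16072695] 0.017976219100300065
```

```bash
python3 -m pendant '[{"claw":60,"linear":[0,1,2],"twist":0},{"claw":60,"linear":[0,0,0],"twist":0},{"claw":60,"linear":[0,0,0],"twist":0},{"claw":60,"linear":[0,0,0],"twist":0},{"claw":60,"linear":[0,0,0],"twist":0},{"claw":60,"linear":[-15,0,0],"twist":0},{"claw":60,"linear":[-30,0,0],"twist":0},{"claw":60,"linear":[-30,0,0],"twist":0},{"claw":60,"linear":[-30,0,0],"twist":0},{"claw":60,"linear":[-15,0,0],"twist":0}]'
python3 - <<'E'
from h import *
p,M,o=T(); print(p)
P1,u,v=None,None,None
for c in ("scene","side"):
    im,d=snapshot(c); P,u,v=cloud(c,d); cv2.imwrite(f'pics/{c}1.png',im[:,:,::-1])
    own=(P[:,:2]-[.5202,.0752])@np.array([[.952,.306],[-.306,.952]])  # own x,y
    b=(abs(own[:,0])<.008)&(P[:,2]>.106)&(P[:,2]<.122)&(own[:,1]>-.125)&(own[:,1]<0); print(c,'bar tip own y',b.sum(),own[b,1].max() if b.any() else None)
    g=(P[:,2]>.165)&(P[:,2]<.2)&(np.hypot(P[:,0]-.4728,P[:,1]+.0724)<.06); print('grip',P[g].mean(0))
    h=(P[:,2]>.13)&(P[:,2]<.15)&(abs(own[:,0]+.078)<.02)&(abs(own[:,1])<.06); print('handle own',h.sum(),own[h].mean(0),own[h].min(0),own[h].max(0))
    for b in boxes_of(c,'clamp_tip')[:1]: print(b,px2w(c,d,*b['xy']))
im=cv2.imread('pics/scene1.png')[90:240,200:400]; cv2.imwrite('pics/scene1c.png',cv2.resize(im,None,fx=4,fy=4,interpolation=2))
E
```

```text
clock: 12.97
tool_pos: [0.4316, -0.0861, 0.2898]
orientation: [-76.4, 89.8, -4.3]
force: [1.3, 0.4, 0.3]
opening: 0.0601
[ 0.43161214 -0.08607101  0.28980621]
scene bar tip own y 69 -0.09853965114929683
grip [ 0.43459328 -0.08116555  0.18213763]
handle own 220 [-0.07144084  0.00707276] [-0.08059395 -0.04036436] [-0.06615916  0.04505003]
{'xy': [270.8, 123.4], 'confidence': 0.51} [ 0.44512717 -0.08254956  0.14942743]
side bar tip own y 7 -0.10204970229595188
grip [ 0.42434857 -0.09146548  0.18210581]
handle own 219 [-0.07657762 -0.00816666] [-0.08231757 -0.04516654] [-0.06903056  0.03809988]
```

View pics/scene1c.png

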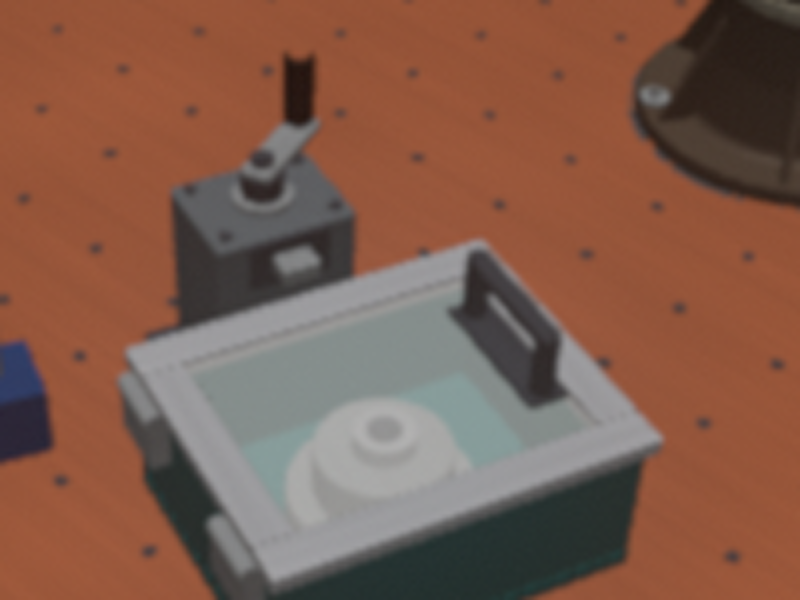

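```bash
python3 -m pendant '[{"claw":60,"linear":[0,6.7,30.1],"twist":0},{"claw":60,"linear":[0,6.7,30.1],"twist":0},{"claw":60,"linear":[0,6.7,30.1],"twist":0},{"claw":60,"linear":[0,6.7,30.1],"twist":0},{"claw":60,"linear":[0,6.7,30.1],"twist":0},{"claw":60,"linear":[0,6.7,30.1],"twist":0},{"claw":60,"linear":[0,0,0],"twist":0},{"claw":60,"linear":[30,0,0],"twist":0},{"claw":60,"linear":[30,0,0],"twist":0},{"claw":60,"linear":[30,0,0],"twist":0}]'
python3 - <<'E'
from h import *
p,M,o=T(); print(p,np.round(M,3).tolist(),o['force'])
print(M.T@(np.array([.4488,.0982,.1195])-p)*1000)
E
```

```text
clock: 14.0
tool_pos: [0.447, 0.0983, 0.194]
orientation: [127.4, 89.9, -160.5]
force: [-0.1, 0.5, -1.2]
opening: 0.0598
[0.44697324 0.09833325 0.19404223] [[-0.001, -0.952, 0.307], [-0.0, 0.307, 0.952], [-1.0, 0.001, -0.001]] [-0.05304676  0.52959401 -1.17893888]
[74.54069445 -1.83271111  0.47363377]
```

```bash
python3 -m pendant '[{"claw":60,"linear":[15,-1.5,0],"twist":0},{"claw":60,"linear":[15,0,0],"twist":0},{"claw":60,"linear":[15,0,0],"twist":0},{"claw":60,"linear":[15,0,0],"twist":0},{"claw":60,"linear":[14,0,0],"twist":0},{"claw":30,"linear":[0,0,0],"twist":0},{"claw":30,"linear":[0,0,0],"twist":0},{"claw":30,"linear":[0,0,0],"twist":0},{"claw":30,"linear":[0,0,0],"twist":0},{"claw":30,"linear":[0,0,0],"twist":0}]'
python3 - <<'E'
from h import *
p,M,o=T(); print(p,o['force'],o['opening'])
im,d=snapshot('side'); P,u,v=cloud('side',d); cv2.imwrite('pics/side2.png',cv2.resize(im[190:320,180:350,::-1],None,fx=4,fy=4,interpolation=2))
E
```

```text
clock: 14.83
tool_pos: [0.4495, 0.0983, 0.1228]
orientation: [-40.5, 89.9, 31.6]
force: [0.9, 0.0, -0.2]
opening: 0.0328
[0.4495058  0.09828431 0.12280633] [ 0.90898377  0.01817189 -0.19256984] 0.032832500009378845
```

View pics/side2.png

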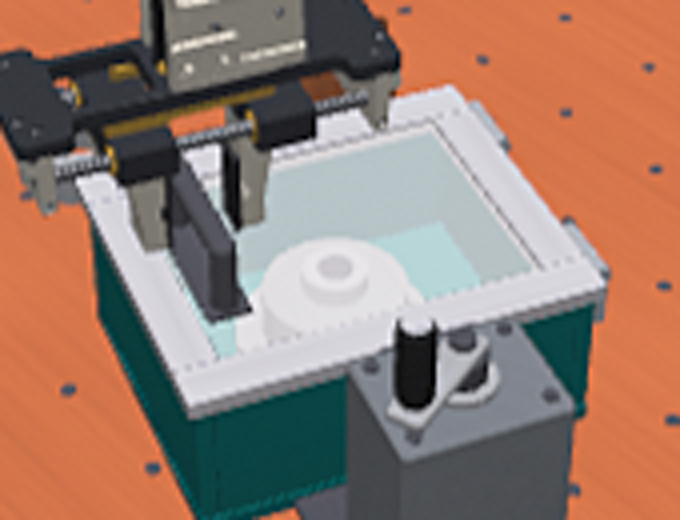

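The fingers straddle the bar, with it nearer the front finger around (170,200), and the crank and retracted clamp bar are clear. I'll lower a little and close.

```bash
python3 -m pendant '[{"claw":5,"linear":[2.5,0,0],"twist":0},{"claw":5,"linear":[0,0,0],"twist":0},{"claw":5,"linear":[0,0,0],"twist":0},{"claw":5,"linear":[0,0,0],"twist":0},{"claw":5,"linear":[0,0,0],"twist":0},{"claw":5,"linear":[0,0,0],"twist":0},{"claw":5,"linear":[0,0,0],"twist":0},{"claw":5,"linear":[0,0,0],"twist":0},{"claw":5,"linear":[0,0,0],"twist":0},{"claw":5,"linear":[0,0,0],"twist":0}]'; python3 -c "
from h import *
p,M,o=T(); print(p,M.T@np.array(o['force']),o['opening'])"
```

```text
clock: 15.72
tool_pos: [0.4498, 0.0979, 0.1197]
orientation: [-89.3, 89.9, -17.2]
force: [4.8, -2.0, -3.2]
opening: 0.013
[0.44979948 0.09786965 0.11967023] [ 3.17351982 -5.17640415 -0.42866046] 0.013007267532667314
```

```bash
python3 -m pendant '[{"claw":5,"linear":[-0.4,0,0],"twist":0},{"claw":5,"linear":[-0.4,0,0],"twist":0},{"claw":5,"linear":[-0.4,0,0],"twist":0},{"claw":5,"linear":[-0.4,0,0],"twist":0},{"claw":5,"linear":[-0.4,0,0],"twist":0},{"claw":5,"linear":[-0.4,0,0],"twist":0},{"claw":5,"linear":[-0.4,0,0],"twist":0},{"claw":5,"linear":[-0.4,0,0],"twist":0},{"claw":5,"linear":[0,0,0],"twist":0},{"claw":5,"linear":[0,0,0],"twist":0}]'; python3 -c "
from h import *
p,M,o=T(); print(p,M.T@np.array(o['force']),o['opening'])"
```

```text
clock: 16.55
tool_pos: [0.4501, 0.0978, 0.1214]
orientation: [-107.9, 89.9, -35.8]
force: [15.1, -5.0, -22.7]
opening: 0.0132
[0.45007411 0.09775017 0.12138521] [ 22.7193789  -15.90422188  -0.06881065] 0.013239774957353642
```

```bash
python3 -m pendant '[{"claw":5,"linear":[0,-0.5,0],"twist":0},{"claw":5,"linear":[0,-0.5,0],"twist":0},{"claw":5,"linear":[0,-0.5,0],"twist":0},{"claw":5,"linear":[0,-0.5,0],"twist":0},{"claw":5,"linear":[-0.4,-0.1,0],"twist":0},{"claw":5,"linear":[-0.4,-0.1,0],"twist":0},{"claw":5,"linear":[-0.4,-0.1,0],"twist":0},{"claw":5,"linear":[-0.4,-0.1,0],"twist":0},{"claw":5,"linear":[0,0,0],"twist":0},{"claw":5,"linear":[0,0,0],"twist":0}]'; python3 -c "
from h import *
p,M,o=T(); print(p,M.T@np.array(o['force']),o['opening'])"
```

```text
clock: 17.38
tool_pos: [0.4504, 0.0976, 0.1224]
orientation: [100.7, 89.9, 172.7]
force: [4.5, 2.8, -18.0]
opening: 0.0128
[0.45042255 0.09756544 0.12243629] [17.99957453 -3.48801025  4.07011508] 0.012848988615174214
```

```bash
cat >> h.py <<'E'
def lid():
    "lid tilt from depth: fit z=a+b*ownx over lid top points; front edge rise"
    out=[]
    for c in ("scene","side"):
        im,d=snapshot(c); P,u,v=cloud(c,d)
        own=(P[:,:2]-[.5202,.0752])@np.array([[.952,.306],[-.306,.952]])
        m=(abs(own[:,0])<.108)&(abs(own[:,1])<.088)&(P[:,2]>.088)&(P[:,2]<.130)
        A=np.c_[np.ones(m.sum()),own[m]]; z=P[m,2]; w=np.ones(len(z),bool)
        for _ in range(8):
            k=np.linalg.lstsq(A[w],z[w],rcond=None)[0]; w=abs(z-A@k)<.003
        out.append((c,int(w.sum()),round(-k[1],4),round((k[0]-k[1]*.118 if 0 else k[0]+k[1]*-.118)*1000,1)))
    return out
E
python3 -c "
from h import *
print(lid())
import h
class _:pass
# baseline from first pictures
for c in ('scene','side'):
    d=np.load(c+'0.npy'); h.snapshot=lambda n,d=np.load('scene0.npy'),e=np.load('side0.npy'):(None,d if n=='scene' else e)
print('base',lid())
"
```

```text
[('scene', 4460, np.float64(0.0105), np.float64(100.5)), ('side', 3998, np.float64(0.0191), np.float64(101.6))]
base [('scene', 4532, np.float64(-0.0015), np.float64(97.5)), ('side', 4226, np.float64(0.0051), np.float64(98.5))]
```

```bash
python3 -m pendant '[{"claw":5,"linear":[-0.4,-0.13,0],"twist":0},{"claw":5,"linear":[-0.4,-0.13,0],"twist":0},{"claw":5,"linear":[-0.4,-0.13,0],"twist":0},{"claw":5,"linear":[-0.4,-0.13,0],"twist":0},{"claw":5,"linear":[-0.4,-0.13,0],"twist":0},{"claw":5,"linear":[-0.4,-0.13,0],"twist":0},{"claw":5,"linear":[-0.4,-0.13,0],"twist":0},{"claw":5,"linear":[-0.4,-0.13,0],"twist":0},{"claw":5,"linear":[-0.4,-0.13,0],"twist":0},{"claw":5,"linear":[0,0,0],"twist":0}]'; python3 -c "
from h import *
p,M,o=T(); print(p,M.T@np.array(o['force']),o['opening'])"
```

```text
clock: 18.32
tool_pos: [0.4521, 0.097, 0.1282]
orientation: [88.5, 90.0, 160.6]
force: [-2.9, 4.7, -8.4]
opening: 0.013
[0.45207597 0.09698898 0.12819846] [8.36863033 4.17419943 3.64061666] 0.01296437597624747
```

```bash
python3 -m pendant '[{"claw":5,"linear":[-0.4,0,0],"twist":0},{"claw":5,"linear":[-0.4,0,0],"twist":0},{"claw":5,"linear":[-0.4,-0.1,0],"twist":0},{"claw":5,"linear":[-0.4,-0.1,0],"twist":0},{"claw":5,"linear":[-0.4,-0.1,0],"twist":0},{"claw":5,"linear":[-0.4,-0.1,0],"twist":0},{"claw":5,"linear":[-0.4,-0.1,0],"twist":0},{"claw":5,"linear":[-0.3,-0.1,0],"twist":0},{"claw":5,"linear":[0,0,0],"twist":0},{"claw":5,"linear":[0,0,0],"twist":0}]'; python3 -c "
from h import *
p,M,o=T(); print(p,M.T@np.array(o['force']),o['opening']); print(lid()); p,M,o=T(); print(p)"
```

```text
clock: 19.15
tool_pos: [0.4529, 0.0967, 0.1312]
orientation: [135.4, 90.0, -152.5]
force: [-3.2, 2.7, -5.1]
opening: 0.0129
[0.45293637 0.09671649 0.13119211] [5.06423198 3.87615211 1.60155759] 0.012906830138755397
[('scene', 4578, np.float64(0.0577), np.float64(111.3)), ('side', 3922, np.float64(0.0663), np.float64(112.6))]
[0.45295351 0.09673078 0.131198  ]
```

```bash
python3 -m pendant '[{"claw":5,"linear":[-0.3,0,0],"twist":0},{"claw":5,"linear":[-0.3,0,0],"twist":0},{"claw":5,"linear":[-0.3,0,0],"twist":0},{"claw":5,"linear":[0,0,0],"twist":0},{"claw":5,"linear":[0,0,0],"twist":0},{"claw":5,"linear":[0,0,0],"twist":0},{"claw":5,"linear":[0,0,0],"twist":0},{"claw":5,"linear":[0,0,0],"twist":0},{"claw":5,"linear":[0,0,0],"twist":0},{"claw":5,"linear":[0,0,0],"twist":0}]'; python3 -c "
from h import *
p,M,o=T(); print(p,M.T@np.array(o['force']),o['opening']); print(lid()); p,M,o=T(); print(p,o['clock'])
im,d=snapshot('side'); cv2.imwrite('pics/side3.png',cv2.resize(im[170:330,160:400,::-1],None,fx=3,fy=3,interpolation=2))"
```

```text
clock: 20.08
tool_pos: [0.4532, 0.0967, 0.132]
orientation: [-112.8, 90.0, -40.7]
force: [-0.5, 1.6, -4.7]
opening: 0.0131
[0.45316835 0.0967127  0.13201373] [4.73556563 0.98951744 1.31393863] 0.013147591943240056
[('scene', 4626, np.float64(0.0603), np.float64(112.1)), ('side', 3921, np.float64(0.0714), np.float64(113.6))]
[0.45317252 0.09670757 0.13198928] 20.1833
```

View pics/side3.png

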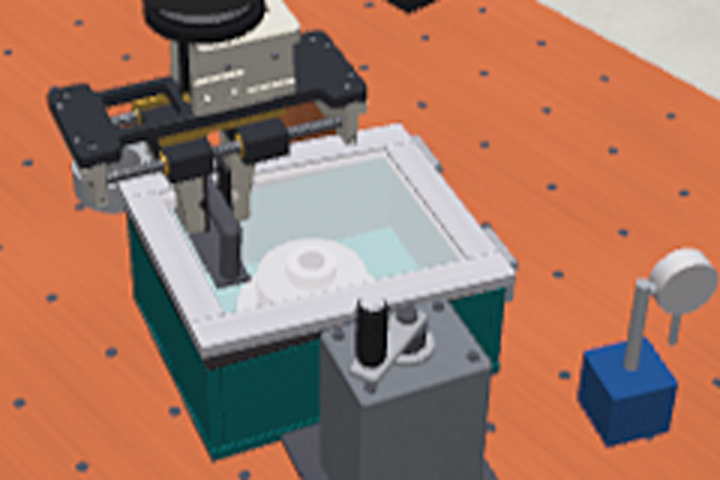

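The lid's front edge is raised, with the dark gap showing at about (260,350). The bar is held and the bystanders stand where they were, so I'm handing in.

```bash
python3 -c "
from plant import *
print(close_job())"
```

```text
the job is handed in; nothing more can be done
None
```

The job is handed in at about 20 s on the clock. The crank is wound to its stop, and the gripper is holding the lid ajar by its bar, with the front edge about 15 mm up.

- **Crank:** I turned it about two full turns counter-clockwise. It stopped moving against about 12 N, well above its normal 2 to 3 N. The depth pictures put the hold-down bar's tip 8 to 12 mm beyond the edge of the case, clear of the lid.
- **Lid:** The gasket gave way gradually with no jump, in 0.3 to 0.4 mm steps with at most about 23 N of pull. The last readings are a 12.3 mm rise at the bar, or about 0.065 rad. From the two cameras the front edge is up 14.6 and 15.1 mm (0.062 and 0.066 rad, so they differ slightly). The steady load at the end was about 5 N.
- **Bystanders:** In the last picture the dial stand and ring gauge stand where they were. The gauge box lies mostly behind the gripper in that view, so I did not check it separately, but the arm never went down near it.
- **One slip:** Early in the crank grasp I typed one row's offsets into the wrong axes. That pulled up on the grip at about 21 N for a moment, and I undid it at once. No later check showed any effect from it.

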